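# Load a reactor tube between the cones of a flow photoreactor and close its cover

## Task

Load the glass reactor tube into the photoreactor: lay it on the two saddles in the open chamber, drawing the tailstock back first if it is in the way, then slide the tailstock up until the tube is held firmly on the centre line between the two cones, lifted clear of the saddles. Then set the loose aluminium cover on the chamber and press it down until it is fully seated and level on the rim. Leave the other glassware and equipment on the bench undisturbed.

Things in the scene. Friction and masses are not known exactly. Their poses are not given: they have to be found in the camera images.
- reactor: Flow photoreactor, fixed: open-topped grey rectangular chamber on a dark finned base. Origin: on the bench under the chamber's centre; z up, y along its length towards the tailstock, x across. Outside 126 mm (x) by 216 mm (y), rim 75 mm up, walls 8 mm, inside 110 by 200 mm, inner floor about 20 mm up. Fan box (55 mm high) outside the -y end to y = -140 mm; slide bed to y = +233 mm.
- saddle_a (a point): One of two white V saddles on the chamber floor (90 degree V, 45 mm across x, tops 50 mm up, 8 mm wide along y), at reactor y = -38 mm. This point: axis of a tube lying in the saddles, 47 mm up, 3 mm under the line of the cones. The tube can be slid along the saddles.
- saddle_b (a point): The other saddle, alike, at reactor y = +28 mm; this point likewise 47 mm up. Axes as the reactor's.
- head_cone: Fixed steel cone on the inside of the -y end wall, on the centre line (reactor x = 0, 50 mm up), pointing to +y. Base 22 mm across, tip 6 mm across, 14 mm long; its tip is at reactor y = -80 mm. Its body origin coincides with the reactor's origin.
- tail_cone: Cone like the head cone, facing it (-y), on a 14 mm shaft through the +y end wall, carried by the tailstock and sprung: it yields up to 12 mm towards the tailstock (1.5 N at first, 4.5 N at 12 mm). Origin: on the bench under the tailstock's middle when the spring is free; its tip is 108 mm from there towards -y, 50 mm up. At tailstock = q the free tip is at reactor y = 82 mm - q.
- tailstock (a joint): Position of the tailstock slide, m: 0 = drawn fully back, grows as it nears the chamber (towards reactor -y), stop at 0.041. Stiff (about 6 N to move), stays where it is left. With the tube pushed home on the head cone, the tail cone seats at about 0.029; from 0.034 to 0.041 the spring holds the tube firmly.
- tail_knob (a point): Round black knob upright on the tailstock block, 25 mm in diameter, to grip from above. This point: on its axis, 85 mm above the bench. The grip runs from 72 to 96 mm up, above a 17 mm neck; the block's top is 62 mm up, 60 mm (x) by 30 mm (y). At tailstock = q the knob is at reactor y = 190 mm - q.
- seat (a point): Where the centre of the properly held tube lies: on the cones' centre line, 50 mm up, at reactor y = -13.7 mm. Axes as the reactor's.
- rim (a point): Centre of the chamber's rim plane, 75 mm up. Axes as the reactor's. Two spring ball catches stand 3.5 mm out of each long outside wall, 60 mm either side of its middle, 7 mm below the rim.
- tube: Reactor tube: straight glass tube, 24 mm diameter, white core, a steel hexagon nut on each end; 150 mm long in all. Nuts 22 mm long, 34 mm across flats, each with a 16 mm wide, 16 mm deep socket in its end face; a cone enters it 8.7 mm when home. Origin: its centre, on the axis; x along it. Ends alike. On the bench its axis is 17 mm up. About 180 g. Must go down between the two cone tips.
- lid: Loose cover: plate of aluminium 137 mm (x) by 227 mm (y), 4 mm thick, with a skirt 14 mm deep that goes over the chamber's outside with 2.5 mm clearance; 350 g. Origin: centre of the skirt's lower edge; z up. Fits either way round. Laid on, it stays 5 to 10 mm high on the ball catches, level or tilted; pushed down at its middle with 7 to 15 N it snaps home, origin 61 mm above the bench.
- lid_handle (a point): Middle of the cover's black bar handle, 50 mm above the cover's origin. Bar along the cover's y: 90 mm long, 14 mm wide (x), 16 mm high, with a post 37 mm either side of the middle; the plate's top is 32 mm below this point.
- clamp: Bystander, loose: grey clamp lying on the bench, a 12 mm steel rod along x with a 34 by 40 mm boss at one end and a two-jaw cork-lined clamp at the other, 175 mm long, 32 mm high; wing screw to +y. Origin: underside, x along the rod.
- beaker: Bystander, loose: glass beaker, 68 mm across, 85 mm high. Origin: centre of its underside.
- bottle: Bystander, loose: amber bottle, 64 mm across, 150 mm high. Origin: centre of its underside.
- cork_ring: Bystander, loose: cork flask ring, 110 mm across, 30 mm high. Origin: centre of its underside.
- jar: Bystander, loose: capped glass jar, 58 mm across, 75 mm high. Origin: centre of its underside.
- card_tube: Bystander, loose: short cardboard tube standing on end, 44 mm across, 90 mm high. Origin: centre of its underside.

How it is judged:
By the outcome, as a careful person would: the job done as asked, in the order asked, and still so for the second after the job is handed in, with the robot touching nothing.
It also fails if it takes over 72 s, if anything falls off the work surface, if the arm or the gripper's body presses on something with over 40 N, if the wrist force passes 120 N, or if a joint passes its speed limit or range.

## Robot

A 6-joint arm with a two-finger parallel gripper is mounted at the origin on the work surface. World frame = base frame: x ahead of the robot, y to its left, z up, the work surface at z = 0. Lengths are in m, angles in rad, forces in N, time in s.
With the tool pointing down it reaches from about 0.35 to 0.775 m from the base axis. Payload 5.5 kg.
Tool frame: the origin (TCP) lies on the centre line of the jaws, within the pads' length; the fingertips stand robot.tip_extent ahead of it and the grasp point (between the pads) lies 11 mm behind it (robot.tip_extent is the distance from the TCP to the fingertips, in m); z points along the fingers, y is the line along which they close (so a half turn about z gives the same grasp; the last joint's range is limited). The gripper opens to 85 mm and grips with 20 to 120 N. Pads are 22 mm wide; open, the fingers measure 114 mm over their backs; the gripper's body (76 mm by 85 mm) begins 54 mm behind the grasp point. The pads swing forward as they close: fully open they stand 13 mm farther back than shut.
Start: joints at [0.981, 0.313, 0.046, 1.304, 0, 1.431], TCP at [0.25, 0.518, 0.239] pointing down, gripper open.
Joint ranges: [-2.76, 2.76], [-0.86, 1.69], [-1.03, 1.26], [-2.2, 2.34], [-1.47, 1.5], [-3.14, 3.14]. Speed limits (rad/s): [2.57, 2.57, 3.14, 3.14, 3.14, 3.14].

## Interface

Orientations are given as a unit quaternion [x, y, z, w].
In Python, from workcell import robot, optics gives the robot as it stands.
- The arm moves only by the tool drive_tool, never from a script. Its arguments are lists of equal length, an entry for each row: "translation": the shift along the world's x, y, z in m, a list of three; "turn": the turn, a rotation vector about the world's x, y, z in rad, a list of three. A call has 1 to 8 rows; each row shifts and turns the commanded pose from where the row before left it; what a row does not reach is not made up. A row lasts 1/10 s, in which the tool goes at most 50 mm and 8.59 degrees, less where a joint would pass 70% of its speed; a pose out of reach is approached as far as the arm can. A call is refused whole if a number of a shift passes 0.05 or a number of a turn 0.15, either way. A call with a gripper value outside its range is refused whole. "fingers" is the finger opening in m, from 0 to 0.0854, set as the call begins (left out, the last holds). The fingers move at their own pace and stop on an object; the grip force is fixed at half the most. Time passes only in rows, so rows that do not move let the fingers close. It gives the time, the measured TCP pose, the force, the opening and the grip force at its end, in the units of the state.
- robot.observe(): the state, without advancing time (a new reading comes with each control period).
- optics.capture(name): name is "scene" or "side" or "wrist"; returns a dict with "pixels" (480x640x3 uint8, red, green, blue), "z_map" (480x640 float32, m along the optical axis (not along the pixel's ray), 0 where there is no reading), "fx", "fy", "cx", "cy" (pixels), "rvec" (rotation vector, rad) and "tvec" (3), from world to camera coordinates, as OpenCV has them; the wrist camera has in their place "T_tool_cam" (4x4, takes a point from camera to tool coordinates, whose origin is the TCP and whose axes are the flange's). Camera axes: x right, y down, z forward; pixel columns grow to the right and rows downward; lengths in m; the calibration is good to about 2 mm. A picture is of the moment at which its call begins: read the wrist's pose just before it.
- robot.finish_job(): hands the job in; it is judged then, once.
The state is a dict: "time": time; "joint_positions": joint angles; "joint_vel": joint speeds; "effort": joint torques, N m; "position": TCP position; "tcp_rot": TCP orientation; "contact_force": force on the tool from outside, world axes, zero at the start; "ft_torque": the same for the moment, N m; "finger_gap": finger opening in m; "grasp_force": force on a finger pad.
Only numpy, scipy, OpenCV 4.12 (cv2) and the standard library are available. Lean on these libraries where they do the work, as an engineer would, in place of code of your own. Each camera call takes 0.05 s, during which the arm holds its last target. There are 200 camera calls.

## Working session

There is one attempt and no reset: what is moved stays moved. The work goes in short steps, Python scripts to look and compute and a tool call to move; the robot and the scene stay as the last step left them, time stands still between calls to the robot, and variables do not carry over. Pictures are saved under pics/ and viewed, at most 10 in all, crops included, and the job is handed in when it is done.

Besides the shell and the picture viewer there is one more tool, called after "Call:" in YAML: its name, and indented under it one key for each argument. drive_tool: Moves the arm, as the interface text tells. Its arguments: {"type":"object","properties":{"translation":{"type":"array","items":{"type":"array","items":{"type":"number"}}},"turn":{"type":"array","items":{"type":"array","items":{"type":"number"}}},"fingers":{"type":"number"}},"required":["translation","turn"]}

```bash
mkdir -p pics; ls
python3 - <<'E'
from workcell import robot, optics
import cv2,numpy as np,pickle
print(robot.observe()); print(robot.tip_extent)
for n in("scene","side"):
    c=optics.capture(n); pickle.dump(c,open(n+".pkl","wb")); cv2.imwrite(f"pics/{n}0.png",c["pixels"][:,:,::-1])
    print(n,c["fx"],c["cx"],c["cy"],c["rvec"],c["tvec"],(c["z_map"]>0).mean())
E
```

```text
pics
{'time': 0.0, 'joint_positions': array([9.81412673e-01, 3.13978134e-01, 4.49606425e-02, 1.30361438e+00,
       9.63855224e-07, 1.43119783e+00]), 'joint_vel': array([ 0.00113624,  0.00026226,  0.00038364, -0.00050686, -0.0010125 ,
        0.00165187]), 'effort': array([-2.14796528e-03, -4.80632007e+01,  2.98531902e+01,  1.93225272e-02,
       -3.75582085e-04,  7.64076759e-06]), 'position': array([0.24971437, 0.5173776 , 0.23841404]), 'tcp_rot': array([ 2.23001553e-01,  9.74817657e-01, -8.57307232e-04, -3.27611902e-04]), 'contact_force': array([1.16805701, 0.40756176, 0.12258812]), 'ft_torque': array([ 0.01464162, -0.01823764, -0.0320495 ]), 'grasp_force': 0.0, 'finger_gap': 0.08513693002876377}
0.008
scene 450.473213065245 312.4183922230902 243.3333482717885 [ 1.40288885  2.45050583 -0.63807372] [ 0.20822541 -0.43073657  1.23981064] 0.995869140625
side 529.161847312773 320.09596633511364 241.17799335159197 [ 0.78333583  2.43493723 -1.23805627] [ 0.4114876  -0.14915306  1.62223274] 0.9890592447916666
```

Create h.py:
```python
import cv2,numpy as np
from workcell import robot,optics
from scipy.spatial.transform import Rotation as R
def extr(c,st=None):
    if "rvec" in c:
        Rm=cv2.Rodrigues(np.array(c["rvec"],float))[0]; return Rm.T,-Rm.T@np.array(c["tvec"],float).ravel()
    T=np.array(c["T_tool_cam"]);Rt=R.from_quat(st["tcp_rot"]).as_matrix()
    return Rt@T[:3,:3],Rt@T[:3,3]+np.array(st["position"])
def cloud(c,st=None):
    Rw,o=extr(c,st);z=c["z_map"];v,u=np.mgrid[:480,:640]
    p=np.stack([(u-c["cx"])/c["fx"]*z,(v-c["cy"])/c["fy"]*z,z],-1)
    P=p@Rw.T+o;P[z<=0]=np.nan;return P
def ray(c,uv,h,st=None):
    Rw,o=extr(c,st);d=Rw@np.array([(uv[0]-c["cx"])/c["fx"],(uv[1]-c["cy"])/c["fy"],1]);return o+d*(h-o[2])/d[2]
```

```text
(no output)
```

View pics/scene0.png

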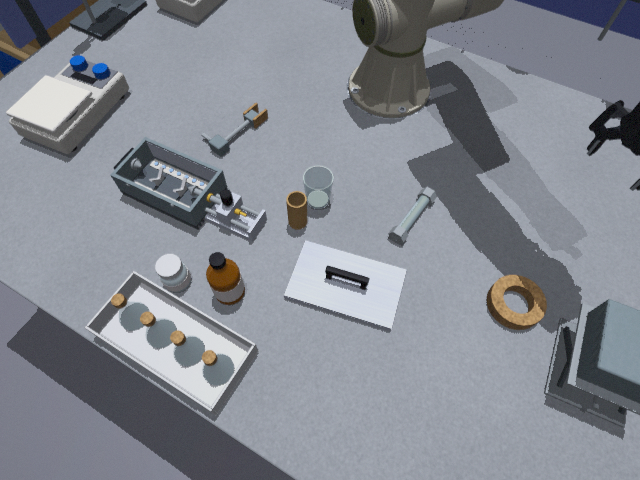

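View pics/side0.png

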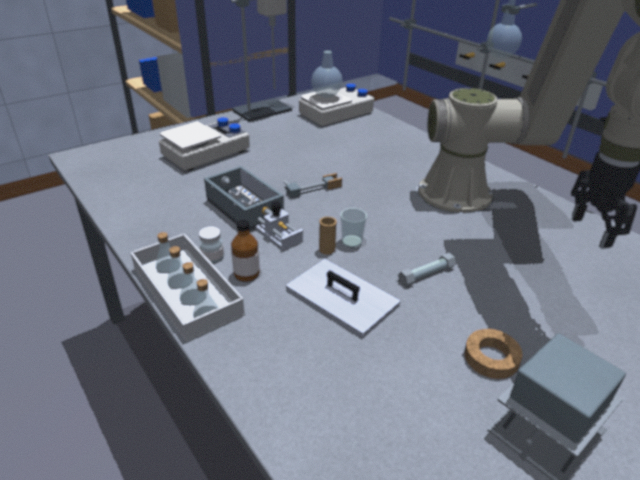

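Scene: the chamber is near (170,180) with its tailstock and knob at (227,198). The lid is at (347,283) with its handle on top, and the tube lies at (413,215) clear of other items. The beaker (318,187) and card tube (297,210) stand between. I'll locate these with the depth map.

```bash
cat > m.py <<'E'
from h import *; import pickle
def rect(P,m,t):
    q=P[m][:,:2]
    (x,y),(w,h),a=cv2.minAreaRect(q.astype(np.float32)); 
    if w<h: w,h,a=h,w,a+90
    print(t,len(q),"c",np.round([x,y],4),"size",np.round([w,h],4),"long-axis deg",round((a+90)%180-90,2),"mean",np.round(P[m].mean(0),4));return q
v,u=np.mgrid[:480,:640]
def win(a,b,c,d): return (u>a)&(u<b)&(v>c)&(v<d)
for n,W in(("scene",dict(cham=(105,235,130,230),knob=(215,240,183,212),lid=(275,415,235,335),tube=(380,445,180,250),beaker=(300,335,160,215),card=(284,309,188,232),clamp=(200,272,100,155),bottle=(203,247,250,307),jar=(153,190,252,293))),
           ("side",dict(cham=(200,290,165,230),knob=(268,288,200,226),lid=(280,405,255,335),tube=(393,460,250,290)))):
    c=pickle.load(open(n+".pkl","rb"));P=cloud(c);z=P[...,2];hsv=cv2.cvtColor(c["pixels"],cv2.COLOR_RGB2HSV)
    print(n)
    rect(P,win(*W["cham"])&(z>.071)&(z<.079),"rim")
    rect(P,win(*W["knob"])&(z>.080)&(z<.11),"knob")
    rect(P,win(*W["lid"])&(z>.014)&(z<.024),"plate")
    rect(P,win(*W["lid"])&(z>.045)&(z<.07),"handle")
    rect(P,win(*W["tube"])&(z>.008)&(z<.05),"tube"); m=win(*W["tube"])&(z>.008);print(np.nanpercentile(z[m],[50,90,99]))
    for k in("beaker","card","clamp","bottle","jar"):
        if k in W: rect(P,win(*W[k])&(z>.012),k); print(np.nanmax(z[win(*W[k])]))
E
python3 m.py
```

```text
scene
rim 1054 c [ 0.5739 -0.2507] size [0.2823 0.1298] long-axis deg -87.34 mean [ 0.5764 -0.2772  0.074 ]
knob 135 c [ 0.5665 -0.1206] size [0.0233 0.023 ] long-axis deg -52.47 mean [ 0.568  -0.1191  0.0933]
plate 6099 c [0.5441 0.1732] size [0.2271 0.2169] long-axis deg -77.92 mean [0.5848 0.185  0.0172]
handle 366 c [0.5823 0.1816] size [0.0895 0.0161] long-axis deg -77.7 mean [0.5842 0.1824 0.0551]
tube 813 c [0.3599 0.2324] size [0.153  0.0393] long-axis deg -5.75 mean [0.3649 0.2335 0.0258]
[0.0264918  0.0330179  0.03568966]
beaker 1121 c [0.4441 0.0315] size [0.1182 0.0663] long-axis deg 25.47 mean [0.4289 0.0207 0.0574]
0.09185963920070583
card 679 c [0.4812 0.0141] size [0.0785 0.0434] long-axis deg -7.02 mean [0.4989 0.0141 0.0606]
0.09207679258270174
clamp 744 c [ 0.3457 -0.2547] size [0.1766 0.0823] long-axis deg -25.03 mean [ 0.3535 -0.2564  0.0243]
0.03547801708353948
bottle 1394 c [ 0.7191 -0.0165] size [0.0633 0.0562] long-axis deg -29.81 mean [ 0.7254 -0.0083  0.0931]
0.15327536058447744
jar 1032 c [ 0.7603 -0.1289] size [0.0722 0.0552] long-axis deg 0.5 mean [ 0.7598 -0.1229  0.0569]
0.07815405500454964
side
rim 543 c [ 0.5942 -0.2435] size [0.327 0.215] long-axis deg 62.81 mean [ 0.5862 -0.258   0.074 ]
knob 83 c [ 0.5671 -0.1181] size [0.0248 0.0211] long-axis deg 56.99 mean [ 0.5685 -0.1157  0.0919]
plate 3649 c [0.5462 0.1749] size [0.2293 0.2155] long-axis deg -77.42 mean [0.585  0.1933 0.0177]
handle 281 c [0.5813 0.1829] size [0.0917 0.0169] long-axis deg -77.92 mean [0.5835 0.1857 0.0543]
tube 677 c [0.3598 0.2336] size [0.1533 0.0395] long-axis deg -5.7 mean [0.3649 0.2381 0.0244]
[0.02550695 0.03332444 0.03585735]
```

```bash
cat > m2.py <<'E'
from m import *
print('----')
for n,y1 in(("scene",-.19),("side",-.19)):
    c=pickle.load(open(n+".pkl","rb"));P=cloud(c);z=P[...,2]
    k=win(100,300,120,235)&(P[...,1]<-.165)&(P[...,1]>-.43)&(P[...,0]>.48)&(P[...,0]<.67)
    q=rect(P,k&(z>.073)&(z<.0765),n)
    rect(P,k&(z>.071)&(z<.078),n)
    # tube axis: top band
    t=win(*(dict(scene=(380,445,180,250),side=(393,460,250,290))[n]))&(z>.024)&(z<.037); rect(P,t,"tubetop")
    Rm=np.array([np.cos(np.radians(87.5)),-np.sin(np.radians(87.5))])
    np.save(n+"_rim.npy",q)
E
python3 m2.py | sed -n '/----/,$p'
python3 - <<'E'
import numpy as np
for n in("scene","side"):
    q=np.load(f"{n}_rim.npy")
    print(n,np.percentile(q[:,0],[0,2,50,98,100]).round(4),np.percentile(q[:,1],[0,2,50,98,100]).round(4))
    # outer edges per y slice
    for y in np.arange(-.41,-.19,.02):
        s=q[abs(q[:,1]-y)<.01]
        if len(s): print(round(y,3),s[:,0].min().round(4),s[:,0].max().round(4),len(s))
E
```

```text
----
scene 715 c [ 0.575  -0.2817] size [0.2185 0.1285] long-axis deg -87.2 mean [ 0.5761 -0.2773  0.0745]
scene 1028 c [ 0.5754 -0.2821] size [0.2193 0.1298] long-axis deg -87.34 mean [ 0.5765 -0.2807  0.074 ]
tubetop 548 c [0.3599 0.232 ] size [0.153  0.0301] long-axis deg -5.79 mean [0.362  0.2329 0.029 ]
side 315 c [ 0.5741 -0.2795] size [0.2211 0.128 ] long-axis deg -86.47 mean [ 0.5745 -0.27    0.0744]
side 480 c [ 0.5748 -0.2815] size [0.2252 0.1294] long-axis deg -86.46 mean [ 0.5749 -0.2724  0.0739]
tubetop 400 c [0.3594 0.2357] size [0.1522 0.0318] long-axis deg -5.99 mean [0.3612 0.2361 0.0292]
scene [0.5058 0.5089 0.5809 0.64   0.6425] [-0.3926 -0.3904 -0.2706 -0.1737 -0.1704]
-0.39 0.5165 0.6425 133
-0.37 0.515 0.6424 47
-0.35 0.5141 0.6419 38
-0.33 0.5138 0.6405 34
-0.31 0.5127 0.639 36
-0.29 0.5114 0.6383 52
-0.27 0.5103 0.6374 43
-0.25 0.5099 0.6361 48
-0.23 0.5078 0.6352 49
-0.21 0.5072 0.6361 48
side [0.5054 0.5081 0.5752 0.6395 0.6439] [-0.3921 -0.389  -0.2623 -0.1708 -0.1658]
-0.39 0.5185 0.6393 47
-0.37 0.5191 0.6439 25
-0.35 0.5164 0.6408 17
-0.33 0.5133 0.6405 15
-0.31 0.5121 0.6389 15
-0.29 0.513 0.6384 19
-0.27 0.5093 0.6373 21
-0.25 0.5103 0.6357 19
-0.23 0.5086 0.6345 20
-0.21 0.5059 0.6336 20
```

Reactor centre is about (0.575,-0.282) with a yaw of 2.8°. The knob is about 161 mm along y, so q≈0.029 and the tailstock has to be drawn back. Tube: (0.360,0.233), axis at -5.8°. Lid: (0.582,0.182), handle at 102.3°. These agree with the given sizes, so I'll move above the knob.

Call:
drive_tool:
  translation:
    - [0.02,-0.04,0]
    - [0.02,-0.04,0]
    - [0.02,-0.04,0]
    - [0.02,-0.04,0]
    - [0.02,-0.04,0]
    - [0.02,-0.04,0]
    - [0.02,-0.04,0]
    - [0.02,-0.04,0]
  turn:
    - [0,0,0.062]
    - [0,0,0.062]
    - [0,0,0.062]
    - [0,0,0.062]
    - [0,0,0.062]
    - [0,0,0.062]
    - [0,0,0.062]
    - [0,0,0.062]
  fingers: 0.05

```text
time: 0.9
position: [0.4102, 0.1961, 0.2391]
tcp_rot: [-0.024, 1.0, 0.0, -0.0]
contact_force: [1.1, 0.6, 0.4]
finger_gap: 0.0502
grasp_force: 0.0
```

Call:
drive_tool:
  translation:
    - [0.02,-0.04,0]
    - [0.02,-0.04,0]
    - [0.02,-0.04,0]
    - [0.02,-0.04,0]
    - [0.02,-0.04,0]
    - [0.02,-0.04,0]
    - [0.02,-0.04,0]
    - [0.016,-0.038,0]
  turn:
    - [0,0,0]
    - [0,0,0]
    - [0,0,0]
    - [0,0,0]
    - [0,0,0]
    - [0,0,0]
    - [0,0,0]
    - [0,0,0]

```text
time: 1.7
position: [0.5666, -0.1221, 0.2387]
tcp_rot: [-0.023, 1.0, 0.0, -0.0]
contact_force: [0.3, -0.4, 0.4]
finger_gap: 0.0499
grasp_force: 0.0
```

Run:
```python
from h import *
st=robot.observe();c=optics.capture("wrist");P=cloud(c,st)
cv2.imwrite("pics/w1.png",c["pixels"][:,:,::-1])
z=P[...,2]
print(c["T_tool_cam"],np.nanmin(P,(0,1)),np.nanmax(P,(0,1)))
for a,b in((.078,.1),(.073,.0765),(.06,.066)):
    m=(z>a)&(z<b); n,l,s,ce=cv2.connectedComponentsWithStats(m.astype(np.uint8))
    for i in range(1,n):
        if s[i,4]>150:
            q=P[l==i];print(a,s[i],np.round(q.min(0),4),np.round(q.max(0),4),q.mean(0).round(4),cv2.minAreaRect(q[:,:2].astype(np.float32)))
```

```text
[[-1.25295452e-03 -9.65875713e-01 -2.59002966e-01  6.47007579e-02]
 [ 9.99998895e-01 -1.41736564e-03  4.48048608e-04 -3.80135428e-04]
 [-7.99861175e-04 -2.59002119e-01  9.65876422e-01 -1.34593271e-01]
 [ 0.00000000e+00  0.00000000e+00  0.00000000e+00  1.00000000e+00]] [ 0.37823817 -0.47527465 -0.00342438] [0.91083637 0.25017723 0.33152752]
0.078 [ 487    0  106   75 1538] [ 0.4062 -0.0156  0.078 ] [0.4546 0.0524 0.0877] [0.4331 0.0215 0.0834] ((0.43107840418815613, 0.0189715214073658), (0.04672431945800781, 0.06803020089864731), 3.088442087173462)
0.078 [ 474  103   68   64 1773] [ 0.4747 -0.0131  0.078 ] [0.5186 0.0307 0.092 ] [0.4962 0.0091 0.0872] ((0.4968075752258301, 0.008822642266750336), (0.04318225756287575, 0.04353831335902214), 10.949911117553711)
0.078 [302 203  34  37 978] [ 0.5524 -0.1363  0.0781] [ 0.577  -0.112   0.0999] [ 0.5631 -0.1243  0.0964] ((0.5647122263908386, -0.12416110932826996), (0.024385707452893257, 0.024259742349386215), 3.5895133018493652)
0.078 [390 376  12  36 266] [ 0.7    -0.0556  0.0781] [ 0.725  -0.0497  0.0992] [ 0.71   -0.053   0.0896] ((0.71241
[... 1527 characters left out ...]
6298, 0.005791365168988705), 3.011721611022949)
0.06 [ 300  177   37   72 1526] [ 0.5342 -0.1403  0.06  ] [ 0.5943 -0.1085  0.0645] [ 0.5594 -0.1245  0.0619] ((0.5643986463546753, -0.12460996210575104), (0.05928851291537285, 0.029295634478330612), 3.1388628482818604)
0.06 [   0  205  246   77 1089] [ 0.5686 -0.3859  0.06  ] [ 0.6336 -0.1839  0.066 ] [ 0.6129 -0.329   0.0628] ((0.5962085127830505, -0.28529009222984314), (0.06468682736158371, 0.19990848004817963), 2.9269325733184814)
0.06 [273 384  54  23 195] [ 0.7255 -0.1591  0.0601] [ 0.7465 -0.1096  0.066 ] [ 0.7313 -0.1334  0.0631] ((0.7357370853424072, -0.1345134824514389), (0.020602118223905563, 0.04957261681556702), 1.0850112438201904)
```

View pics/w1.png

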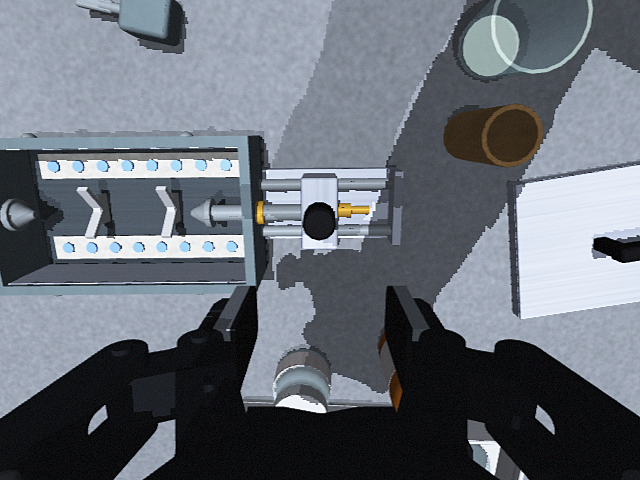

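The wrist view shows the knob at (319,221), the tail cone tip near (195,211), the saddles at (90,210) and (168,210), and the head cone at the left. The knob is at (0.5647,-0.1242), so I'll lower and grip it.

Call:
drive_tool:
  translation:
    - [-0.002,-0.002,-0.04]
    - [0,0,-0.04]
    - [0,0,-0.04]
    - [0,0,-0.03]
    - [0,0,-0.012]
  turn:
    - [0,0,0.008]
    - [0,0,0]
    - [0,0,0]
    - [0,0,0]
    - [0,0,0]

```text
time: 2.25
position: [0.5612, -0.121, 0.0736]
tcp_rot: [-0.027, 1.0, 0.001, -0.003]
contact_force: [-0.2, 0.5, 0.0]
finger_gap: 0.0498
grasp_force: 0.0
```

Call:
drive_tool:
  translation:
    - [0,0,0]
    - [0,0,0]
    - [0,0,0]
    - [0,0,0]
    - [0,0,0]
  turn:
    - [0,0,0]
    - [0,0,0]
    - [0,0,0]
    - [0,0,0]
    - [0,0,0]
  fingers: 0.015

```text
time: 2.75
position: [0.5642, -0.1226, 0.0782]
tcp_rot: [-0.027, 1.0, -0.0, 0.0]
contact_force: [-2.8, -3.2, -2.6]
finger_gap: 0.0229
grasp_force: 59.7
```

Call:
drive_tool:
  translation:
    - [-0.0003,0.006,0]
    - [-0.0003,0.006,0]
    - [-0.0003,0.006,0]
    - [-0.0003,0.006,0]
    - [-0.0003,0.005,0]
    - [0,0,0]
    - [0,0,0]
  turn:
    - [0,0,0]
    - [0,0,0]
    - [0,0,0]
    - [0,0,0]
    - [0,0,0]
    - [0,0,0]
    - [0,0,0]

```text
time: 3.45
position: [0.5627, -0.0944, 0.0782]
tcp_rot: [-0.027, 1.0, -0.001, 0.0]
contact_force: [-1.8, -5.7, -3.0]
finger_gap: 0.0229
grasp_force: 60.2
```

Call:
drive_tool:
  translation:
    - [0,0,0]
    - [0,0,0]
    - [0,0,0.02]
    - [0,0,0.04]
    - [0,0,0.05]
    - [0,0,0.03]
  turn:
    - [0,0,0]
    - [0,0,0]
    - [0,0,0]
    - [0,0,0]
    - [0,0,0]
    - [0,0,0]
  fingers: 0.05

```text
time: 4.05
position: [0.5642, -0.093, 0.222]
tcp_rot: [-0.027, 1.0, -0.0, 0.003]
contact_force: [0.1, -0.2, 0.6]
finger_gap: 0.0497
grasp_force: 0.0
```

Call:
drive_tool:
  translation:
    - [-0.025,0.041,0]
    - [-0.025,0.041,0]
    - [-0.025,0.041,0]
    - [-0.025,0.041,0]
    - [-0.025,0.041,0]
    - [-0.025,0.041,0]
    - [-0.025,0.041,0]
    - [-0.025,0.04,0]
  turn:
    - [0,0,-0.02]
    - [0,0,-0.02]
    - [0,0,-0.02]
    - [0,0,-0.02]
    - [0,0,-0.02]
    - [0,0,-0.02]
    - [0,0,-0.02]
    - [0,0,-0.02]
  fingers: 0.0854

```text
time: 4.85
position: [0.3617, 0.236, 0.2185]
tcp_rot: [0.053, 0.999, 0.001, 0.001]
contact_force: [0.1, 0.3, -0.0]
finger_gap: 0.0854
grasp_force: 0.0
```

Call:
drive_tool:
  translation:
    - [0,0,0]
    - [0,0,0]
  turn:
    - [0,0,0]
    - [0,0,0]

```text
time: 5.05
position: [0.3622, 0.2354, 0.2182]
tcp_rot: [0.051, 0.999, 0.001, 0.001]
contact_force: [0.9, -0.5, 0.9]
finger_gap: 0.0853
grasp_force: 0.0
```

```bash
cat > tube.py <<'E'
from h import *
st=robot.observe();c=optics.capture("wrist");P=cloud(c,st)
cv2.imwrite("pics/w2.png",c["pixels"][:,:,::-1])
z=P[...,2]
t=st["position"];print(t,R.from_quat(st["tcp_rot"]).as_matrix()[:,1])
m=(z>.012)&(z<.045)&(np.hypot(P[...,0]-t[0],P[...,1]-t[1])<.11)
n,l,s,ce=cv2.connectedComponentsWithStats(m.astype(np.uint8))
for i in range(1,n):
    if s[i,4]>300:
        q=P[l==i];print(s[i],q.min(0).round(4),q.max(0).round(4),q.mean(0).round(4),cv2.minAreaRect(q[:,:2].astype(np.float32)))
E
python3 tube.py
```

```text
[0.36215396 0.23539037 0.21821014] [0.10145352 0.99483922 0.00145549]
[ 291  117   47  177 5805] [0.2818 0.2035 0.012 ] [0.4351 0.2568 0.036 ] [0.3547 0.231  0.0278] ((0.3584078550338745, 0.23040056228637695), (0.038943178951740265, 0.15023261308670044), 84.21883392333984)
```

Call:
drive_tool:
  translation:
    - [-0.0035,-0.0046,-0.04]
    - [0,0,-0.045]
    - [0,0,-0.045]
    - [0,0,-0.04]
    - [0,0,-0.025]
    - [0,0,-0.011]
    - [0,0,0]
  turn:
    - [0,0,0]
    - [0,0,0]
    - [0,0,0]
    - [0,0,0]
    - [0,0,0]
    - [0,0,0]
    - [0,0,0]

```text
time: 5.8
position: [0.3588, 0.2275, 0.0098]
tcp_rot: [0.054, 0.999, -0.001, -0.002]
contact_force: [-0.8, 0.8, 0.5]
finger_gap: 0.0854
grasp_force: 0.0
```

Call:
drive_tool:
  translation:
    - [0,0,0]
    - [0,0,0]
    - [0,0,0]
    - [0,0,0]
    - [0,0,0]
    - [0,0,0]
  turn:
    - [0,0,0]
    - [0,0,0]
    - [0,0,0]
    - [0,0,0]
    - [0,0,0]
    - [0,0,0]
  fingers: 0.015

```text
time: 6.4
position: [0.3598, 0.2296, 0.0123]
tcp_rot: [0.053, 0.999, 0.0, 0.001]
contact_force: [-0.2, -0.5, 5.1]
finger_gap: 0.0223
grasp_force: 58.4
```

Call:
drive_tool:
  translation:
    - [0,0,0.03]
    - [0,0,0.04]
    - [0,0,0.04]
    - [0,0,0.04]
    - [0,0,0.04]
  turn:
    - [0,0,0]
    - [0,0,0]
    - [0,0,0]
    - [0,0,0]
    - [0,0,0]

```text
time: 6.9
position: [0.3583, 0.2292, 0.203]
tcp_rot: [0.053, 0.999, 0.0, -0.0]
contact_force: [1.0, 0.5, -2.1]
finger_gap: 0.0219
grasp_force: 59.4
```

Call:
drive_tool:
  translation:
    - [0.0143,-0.034,0]
    - [0.0143,-0.034,0]
    - [0.0143,-0.034,0]
    - [0.0143,-0.034,0]
    - [0.0143,-0.034,0]
    - [0.0143,-0.034,0]
    - [0.0143,-0.034,0]
    - [0.0143,-0.034,0]
  turn:
    - [0,0,-0.1]
    - [0,0,-0.1]
    - [0,0,-0.1]
    - [0,0,-0.1]
    - [0,0,-0.1]
    - [0,0,-0.1]
    - [0,0,-0.1]
    - [0,0,-0.1]

```text
time: 7.7
position: [0.4735, -0.044, 0.2013]
tcp_rot: [0.439, 0.898, 0.0, -0.0]
contact_force: [0.4, 0.6, -1.0]
finger_gap: 0.0222
grasp_force: 59.6
```

Call:
drive_tool:
  translation:
    - [0.0143,-0.034,0]
    - [0.0143,-0.034,0]
    - [0.0143,-0.034,0]
    - [0.0143,-0.034,0]
    - [0.0143,-0.034,0]
    - [0.0143,-0.034,0]
    - [0.0143,-0.034,0]
  turn:
    - [0,0,-0.1]
    - [0,0,-0.1]
    - [0,0,-0.1]
    - [0,0,-0.1]
    - [0,0,-0.1]
    - [0,0,-0.1]
    - [0,0,-0.0165]

```text
time: 8.4
position: [0.5737, -0.2818, 0.201]
tcp_rot: [0.691, 0.723, -0.0, -0.0]
contact_force: [1.0, -0.1, -1.9]
finger_gap: 0.0218
grasp_force: 59.5
```

Call:
drive_tool:
  translation:
    - [0,0,0]
    - [0,0,0]
    - [0,0,0]
  turn:
    - [0,0,0]
    - [0,0,0]
    - [0,0,0]

```text
time: 8.7
position: [0.573, -0.2797, 0.201]
tcp_rot: [0.689, 0.724, 0.0, -0.001]
contact_force: [-0.4, 0.6, -1.7]
finger_gap: 0.0223
grasp_force: 59.5
```

```bash
cat > rea.py <<'E'
from h import *
import sys
st=robot.observe();c=optics.capture("wrist");P=cloud(c,st)
cv2.imwrite("pics/%s.png"%sys.argv[1],c["pixels"][:,:,::-1])
z=P[...,2];t=st["position"];M=R.from_quat(st["tcp_rot"]).as_matrix();print(t,M[:,1].round(4),M[:,2].round(4),np.degrees(np.arctan2(M[1,1],M[0,1])))
for a,b in((.073,.0765),(.083,.1),(.1,.3)):
    m=(z>a)&(z<b);n,l,s,ce=cv2.connectedComponentsWithStats(m.astype(np.uint8))
    for i in range(1,n):
        if s[i,4]>200:
            q=P[l==i];print(a,s[i],q.min(0).round(4),q.max(0).round(4),q.mean(0).round(4),cv2.minAreaRect(q[:,:2].astype(np.float32)))
E
python3 rea.py w3
```

```text
[ 0.57295074 -0.27966467  0.20098667] [ 0.9988  0.0493 -0.001 ] [-0.0011  0.0011 -1.    ] 2.824613338942183
0.073 [ 583    0   57   58 2792] [ 0.7253 -0.1592  0.073 ] [ 0.7642 -0.1275  0.0765] [ 0.7445 -0.1426  0.0749] ((0.7447044253349304, -0.1436443328857422), (0.03795953094959259, 0.031824108213186264), 2.669692039489746)
0.073 [ 219   71  202  258 8586] [ 0.5049 -0.355   0.073 ] [ 0.6402 -0.173   0.0765] [ 0.5709 -0.235   0.0749] ((0.5720517039299011, -0.2644445300102234), (0.1280621737241745, 0.1773815006017685), 2.6834545135498047)
0.1 [    0    91   640   389 98505] [ 0.5131 -0.3164  0.1962] [ 0.6333 -0.2019  0.2939] [ 0.5727 -0.264   0.2528] ((0.5764175057411194, -0.259071409702301), (0.10886703431606293, 0.10480083525180817), 55.67449188232422)
```

View pics/w3.png

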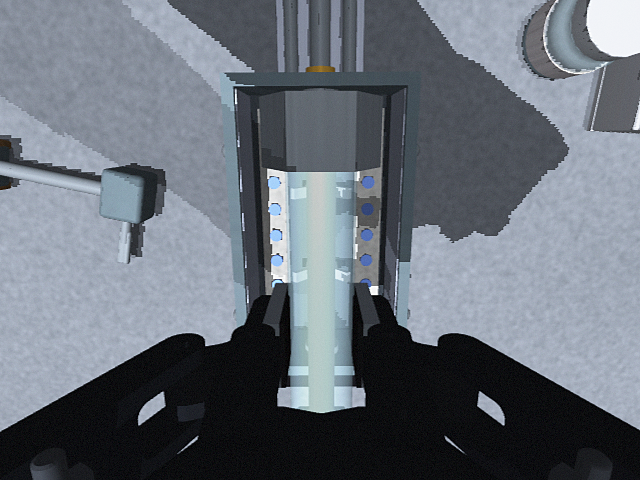

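The view shows the tube held straight above the chamber. Its far nut is at (320,130), the tail shaft is at (320,40), and the chamber is symmetric around it. Now I'll measure the tube's pose in the grip in reactor coordinates.

```bash
cat > nut.py <<'E'
from h import *
st=robot.observe();c=optics.capture("wrist");P=cloud(c,st);z=P[...,2]
v,u=np.mgrid[:480,:640]
a=np.radians(2.8);ux=np.array([np.cos(a),np.sin(a)]);uy=np.array([-ux[1],ux[0]]);C=np.array([.573,-.283])
def rx(p): d=p[...,:2]-C; return np.stack([d@ux,d@uy],-1)
h=st["position"][2]
nut=(u>240)&(u<400)&(v>60)&(v<180)&(z>h-.02)&(z<h+.04)
q=P[nut];r=rx(q)
print("tcp",rx(st["position"]),"nut x",r.min(0),r.max(0),"z",np.percentile(q[:,2],[1,50,99]))
print(cv2.minAreaRect(r.astype(np.float32)))
gl=(u>285)&(u<355)&(v>180)&(v<280)&(z>h-.02)&(z<h+.04);q=P[gl];r=rx(q)
print("glass",len(q),r.min(0),r.max(0),np.percentile(q[:,2],[1,50,99]))
top=nut
q=P[top];r=rx(q);f=np.polyfit(r[:,1],q[:,2],1);print("nut top slope",f)
E
python3 nut.py
```

```text
tcp [0.00019238 0.00353831] nut x [-0.01906967  0.05455781] [0.02050579 0.08044327] z [0.20646864 0.22231101 0.22435854]
((0.0007220488041639328, 0.06749787926673889), (0.03958549723029137, 0.02585974521934986), 0.05001833289861679)
glass 6777 [-0.01125266  0.01978139] [0.01250121 0.05515532] [0.20918875 0.21651934 0.21886794]
nut top slope [0.06212036 0.21527125]
```

Call:
drive_tool:
  translation:
    - [-0.0004,-0.0045,-0.02]
    - [0,0,-0.03]
    - [0,0,-0.03]
    - [0,0,-0.02]
    - [0,0,0]
    - [0,0,0]
  turn:
    - [0,0,0]
    - [0,0,0]
    - [0,0,0]
    - [0,0,0]
    - [0,0,0]
    - [0,0,0]

```text
time: 9.4
position: [0.5731, -0.2845, 0.102]
tcp_rot: [0.689, 0.724, 0.0, -0.0]
contact_force: [-0.1, -0.1, -1.3]
finger_gap: 0.0218
grasp_force: 59.5
```

```bash
python3 nut.py; python3 rea.py w4
```

```text
tcp [ 1.91701167e-05 -1.47870687e-03] nut x [-0.01932292  0.04963208] [0.0201925  0.07543952] z [0.10715538 0.12295101 0.12495304]
((0.0004356391727924347, 0.06253311783075333), (0.03951113298535347, 0.025807606056332588), 0.013553010299801826)
glass 6774 [-0.0114321   0.01427325] [0.01236322 0.05021857] [0.10986902 0.11715035 0.11959885]
nut top slope [0.06078243 0.11630635]
[ 0.57382808 -0.28508459  0.10293646] [0.9988 0.0493 0.0017] [ 0.0018 -0.001  -1.    ] 2.8263817592123135
0.073 [  149    14   336   332 20146] [ 0.5045 -0.3136  0.073 ] [ 0.6376 -0.1732  0.0765] [ 0.5698 -0.217   0.0749] ((0.5713351964950562, -0.24606257677078247), (0.12807157635688782, 0.14039024710655212), 2.6301679611206055)
0.1 [    0    91   640   389 98469] [ 0.5132 -0.3215  0.1001] [ 0.6338 -0.2074  0.1957] [ 0.5734 -0.2693  0.1547] ((0.5699564218521118, -0.26452717185020447), (0.10476428270339966, 0.10842260718345642), 40.536376953125)
```

View pics/w4.png

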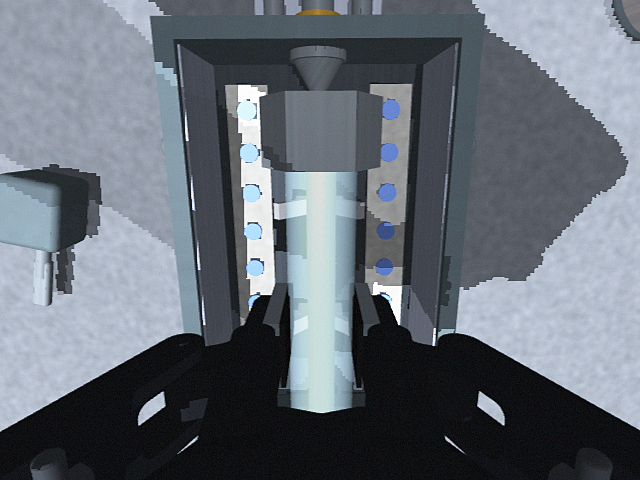

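The view shows the tube centred in the chamber. The nut spans columns 262–382, the tail cone is centred at (318,65) and stands clear behind it, and the side gaps are even. I'll lower the tube onto the saddles.

Call:
drive_tool:
  translation:
    - [0,0,-0.02]
    - [0,0,-0.02]
    - [0,0,-0.01]
    - [0,0,-0.006]
    - [0,0,-0.004]
    - [0,0,0]
  turn:
    - [0,0,0]
    - [0,0,0]
    - [0,0,0]
    - [0,0,0]
    - [0,0,0]
    - [0,0,0]

```text
time: 10.1
position: [0.5733, -0.2856, 0.0424]
tcp_rot: [0.69, 0.724, -0.0, 0.0]
contact_force: [-1.5, -0.1, -0.4]
finger_gap: 0.0219
grasp_force: 59.7
```

Call:
drive_tool:
  translation:
    - [0,0,-0.001]
    - [0.0001,-0.002,0]
    - [0.0001,-0.002,0]
    - [0.0001,-0.002,0]
    - [0,0,0]
  turn:
    - [0,0,0]
    - [0,0,0]
    - [0,0,0]
    - [0,0,0]
    - [0,0,0]

```text
time: 10.6
position: [0.5734, -0.2897, 0.0421]
tcp_rot: [0.689, 0.724, 0.001, -0.001]
contact_force: [-4.5, 6.8, 8.9]
finger_gap: 0.0217
grasp_force: 60.6
```

Call:
drive_tool:
  translation:
    - [0,0,0]
    - [0,0,0]
    - [0,0,0]
    - [0,0,0.02]
    - [0,0,0.04]
    - [0,0,0.04]
    - [0,0,0.04]
    - [0,0,0.02]
  turn:
    - [0,0,0]
    - [0,0,0]
    - [0,0,0]
    - [0,0,0]
    - [0,0,0]
    - [0,0,0]
    - [0,0,0]
    - [0,0,0]
  fingers: 0.05

```text
time: 11.4
position: [0.5749, -0.2924, 0.2048]
tcp_rot: [0.69, 0.724, 0.001, 0.003]
contact_force: [0.9, -0.7, 0.4]
finger_gap: 0.0496
grasp_force: 0.0
```

Call:
drive_tool:
  translation:
    - [0,0,0]
    - [0,0,0]
  turn:
    - [0,0,0]
    - [0,0,0]

```text
time: 11.6
position: [0.5736, -0.2915, 0.2001]
tcp_rot: [0.69, 0.724, 0.0, 0.0]
contact_force: [0.1, -0.2, -0.8]
finger_gap: 0.05
grasp_force: 0.0
```

Run:
```python
from h import *
st=robot.observe();c=optics.capture("wrist");P=cloud(c,st);z=P[...,2];print(st["position"])
cv2.imwrite("pics/w5.png",c["pixels"][:,:,::-1])
a=np.radians(2.8);ux=np.array([np.cos(a),np.sin(a)]);uy=np.array([-ux[1],ux[0]]);C=np.array([.573,-.283])
d=P[...,:2]-C;x=d@ux;y=d@uy
for lo in np.arange(-.09,.105,.01):
    m=(abs(x)<.004)&(abs(y-lo)<.004)&(z<.12)&(z>.02)
    if m.sum()>3: print(round(lo,3),np.percentile(z[m],[5,50,95]).round(4),m.sum())
m=(abs(x)<.02)&(z>.083)&(y>.12)&(y<.23)
if m.sum()>50: print("knob",cv2.minAreaRect(np.stack([x[m],y[m]],-1).astype(np.float32)))
```

```text
[ 0.57357131 -0.29152421  0.20011361]
-0.09 [0.0542 0.0574 0.0599] 133
-0.08 [0.0628 0.0637 0.0648] 54
-0.07 [0.0628 0.0638 0.0647] 106
-0.06 [0.058  0.0634 0.0647] 137
-0.05 [0.0571 0.0585 0.0596] 110
-0.04 [0.0572 0.0585 0.0596] 111
-0.03 [0.0576 0.0587 0.0597] 116
-0.02 [0.0575 0.0586 0.0595] 112
-0.01 [0.0572 0.0585 0.0597] 116
-0.0 [0.0574 0.0586 0.0598] 117
0.01 [0.0574 0.0586 0.0598] 120
0.02 [0.0573 0.0585 0.0599] 128
0.03 [0.0575 0.0586 0.0598] 141
0.04 [0.0575 0.0586 0.0597] 138
0.05 [0.0576 0.0636 0.0652] 144
0.06 [0.0628 0.0639 0.0651] 144
0.07 [0.0627 0.0639 0.0653] 82
0.08 [0.0517 0.0534 0.0553] 65
0.09 [0.0554 0.058  0.0609] 164
0.1 [0.0614 0.0741 0.076 ] 213
```

View pics/w5.png

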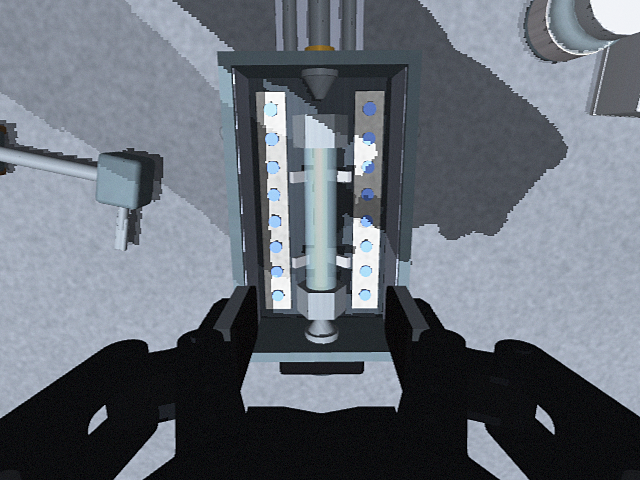

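The tube lies level in both saddles (axis 46.6 mm), with its near nut against the head cone at (320,330) and the tail cone at (320,85) drawn back. Next I'll go to the knob.

Call:
drive_tool:
  translation:
    - [-0.001,0.025,0]
    - [-0.001,0.025,0]
    - [-0.001,0.025,0]
    - [-0.001,0.025,0]
    - [-0.001,0.025,0]
    - [-0.002,0.025,0]
    - [-0.002,0.025,0]
    - [-0.002,0.022,0]
  turn:
    - [0,0,0.12]
    - [0,0,0.12]
    - [0,0,0.12]
    - [0,0,0.12]
    - [0,0,0.12]
    - [0,0,0.12]
    - [0,0,0.12]
    - [0,0,0.12]

```text
time: 12.45
position: [0.5611, -0.0927, 0.1979]
tcp_rot: [0.275, 0.961, 0.0, -0.002]
contact_force: [0.5, 0.7, -0.1]
finger_gap: 0.05
grasp_force: 0.0
```

Call:
drive_tool:
  translation:
    - [0,0,-0.01]
    - [0,0,-0.01]
    - [0,0,-0.01]
    - [0,0,0]
    - [0,0,0]
    - [0,0,0]
    - [0,0,0]
  turn:
    - [0,0,0.12]
    - [0,0,0.12]
    - [0,0,0.12]
    - [0,0,0.12]
    - [0,0,0.13]
    - [0,0,0]
    - [0,0,0]

```text
time: 13.15
position: [0.5616, -0.094, 0.1689]
tcp_rot: [-0.022, 1.0, 0.0, -0.001]
contact_force: [0.1, -1.0, 0.1]
finger_gap: 0.05
grasp_force: 0.0
```

Run:
```python
from h import *
st=robot.observe();c=optics.capture("wrist");P=cloud(c,st);z=P[...,2];M=R.from_quat(st["tcp_rot"]).as_matrix();print(st["position"],np.degrees(np.arctan2(M[1,1],M[0,1])))
m=(z>.085)&(z<.1)&(abs(P[...,0]-.563)<.03)&(abs(P[...,1]+.094)<.03)
print(cv2.minAreaRect(P[m][:,:2].astype(np.float32)),m.sum())
```

```text
[ 0.56164581 -0.09403736  0.16885375] 92.55753238904362
((0.5633540749549866, -0.09494094550609589), (0.02486816607415676, 0.024244407191872597), 2.221673011779785) 1609
```

Call:
drive_tool:
  translation:
    - [0.0015,-0.0008,-0.04]
    - [0,0,-0.04]
    - [0,0,-0.011]
    - [0,0,0]
  turn:
    - [0,0,0.004]
    - [0,0,0]
    - [0,0,0]
    - [0,0,0]

```text
time: 13.6
position: [0.5621, -0.0945, 0.0774]
tcp_rot: [-0.025, 1.0, 0.001, -0.002]
contact_force: [-0.8, -0.7, 0.4]
finger_gap: 0.0499
grasp_force: 0.0
```

Call:
drive_tool:
  translation:
    - [0,0,0]
    - [0,0,0]
    - [0,0,0]
    - [0,0,0]
  turn:
    - [0,0,0]
    - [0,0,0]
    - [0,0,0]
    - [0,0,0]
  fingers: 0.015

```text
time: 14.0
position: [0.5654, -0.0952, 0.0816]
tcp_rot: [-0.026, 1.0, -0.0, 0.002]
contact_force: [-1.5, 1.4, 7.2]
finger_gap: 0.0228
grasp_force: 59.3
```

Call:
drive_tool:
  translation:
    - [0.0003,-0.005,0]
    - [0.0003,-0.005,0]
    - [0.0003,-0.005,0]
    - [0.0003,-0.005,0]
    - [0.0002,-0.005,0]
    - [0,0,0]
  turn:
    - [0,0,0]
    - [0,0,0]
    - [0,0,0]
    - [0,0,0]
    - [0,0,0]
    - [0,0,0]

```text
time: 14.6
position: [0.5667, -0.1194, 0.0817]
tcp_rot: [-0.026, 1.0, 0.001, 0.002]
contact_force: [0.0, 5.2, 7.6]
finger_gap: 0.0232
grasp_force: 59.4
```

Call:
drive_tool:
  translation:
    - [0.0002,-0.004,0]
    - [0.0002,-0.004,0]
    - [0.0002,-0.004,0]
    - [0,-0.001,0]
    - [0,0,0]
  turn:
    - [0,0,0]
    - [0,0,0]
    - [0,0,0]
    - [0,0,0]
    - [0,0,0]

```text
time: 15.1
position: [0.5674, -0.1314, 0.0817]
tcp_rot: [-0.026, 1.0, 0.001, 0.002]
contact_force: [-0.8, 8.1, 7.4]
finger_gap: 0.023
grasp_force: 59.5
```

Call:
drive_tool:
  translation:
    - [0,0,0]
    - [0,0,0]
    - [0,0,0]
    - [0,0,0.03]
    - [0,0,0.04]
    - [-0.01,-0.02,0.04]
    - [-0.02,-0.04,0.03]
    - [-0.02,-0.04,0]
  turn:
    - [0,0,0]
    - [0,0,0]
    - [0,0,0]
    - [0,0,0]
    - [0,0,0]
    - [0,0,0]
    - [0,0,0]
    - [0,0,0]
  fingers: 0.05

```text
time: 15.9
position: [0.5194, -0.2321, 0.2223]
tcp_rot: [-0.027, 1.0, -0.003, 0.004]
contact_force: [1.0, -0.7, -0.5]
finger_gap: 0.0502
grasp_force: 0.0
```

Call:
drive_tool:
  translation:
    - [0,0,0]
    - [0,0,0]
  turn:
    - [0,0,0]
    - [0,0,0]

```text
time: 16.1
position: [0.5168, -0.2313, 0.2172]
tcp_rot: [-0.024, 1.0, 0.0, 0.0]
contact_force: [-0.6, 1.2, -0.3]
finger_gap: 0.0501
grasp_force: 0.0
```

Run:
```python
from h import *
st=robot.observe();c=optics.capture("wrist");P=cloud(c,st);z=P[...,2];print(st["position"])
cv2.imwrite("pics/w6.png",c["pixels"][:,:,::-1])
m=(z>.073)&(z<.0765)&(abs(P[...,0]-.573)<.09)&(abs(P[...,1]+.283)<.13)
q=P[m][:,:2].astype(np.float32);print("rim",cv2.minAreaRect(q),m.sum())
a=np.radians(2.8);ux=np.array([np.cos(a),np.sin(a)]);uy=np.array([-ux[1],ux[0]]);C=np.array([.573,-.283])
d=P[...,:2]-C;x=d@ux;y=d@uy
for lo in np.arange(-.09,.105,.01):
    m=(abs(x)<.004)&(abs(y-lo)<.004)&(z<.12)&(z>.02)
    if m.sum()>3: print(round(lo,3),np.percentile(z[m],[5,50,95]).round(4),m.sum())
m=(abs(x)<.02)&(z>.085)&(z<.1)&(y>.12)&(y<.23)
if m.sum()>50: print("knob",cv2.minAreaRect(np.stack([x[m],y[m]],-1).astype(np.float32)))
g=(abs(x)<.03)&(z>.052)&(z<.06)&(y>-.06)&(y<.03);print("glass x",x[g].min(),x[g].max())
g=(abs(x)<.03)&(z>.056)&(z<.072)&(y>-.11)&(y<.075);print("tube y",np.percentile(y[g],[0,1,99,100]))
```

```text
[ 0.51681572 -0.23128438  0.21717396]
rim ((0.5726333260536194, -0.284981369972229), (0.12801232933998108, 0.2173662632703781), 2.696605682373047) 7239
-0.09 [0.0657 0.0667 0.0677] 65
-0.08 [0.0658 0.0667 0.0677] 96
-0.07 [0.0608 0.0656 0.0676] 124
-0.06 [0.0599 0.0612 0.0624] 93
-0.05 [0.0604 0.0615 0.0626] 94
-0.04 [0.0597 0.0613 0.0625] 97
-0.03 [0.0602 0.0616 0.0626] 96
-0.02 [0.06   0.0615 0.0625] 91
-0.01 [0.0602 0.0612 0.0621] 30
-0.0 [0.06   0.0613 0.0624] 50
0.01 [0.0603 0.0615 0.0626] 89
0.02 [0.0602 0.0615 0.0626] 94
0.03 [0.0605 0.0614 0.0624] 89
0.04 [0.0657 0.0668 0.068 ] 91
0.05 [0.0656 0.0667 0.0678] 94
0.06 [0.0576 0.0606 0.0674] 97
0.07 [0.0554 0.0568 0.0626] 95
0.08 [0.0552 0.0565 0.0574] 91
0.09 [0.0554 0.0566 0.0578] 86
0.1 [0.0591 0.074  0.0758] 125
knob ((-0.0006143376231193542, 0.15085949003696442), (0.024804625660181046, 0.024562165141105652), 73.35055541992188)
glass x -0.011792769967011693 0.011753254975257019
tube y [-0.10302724 -0.10234787  0.06806364  0.07458738]
```

View pics/w6.png

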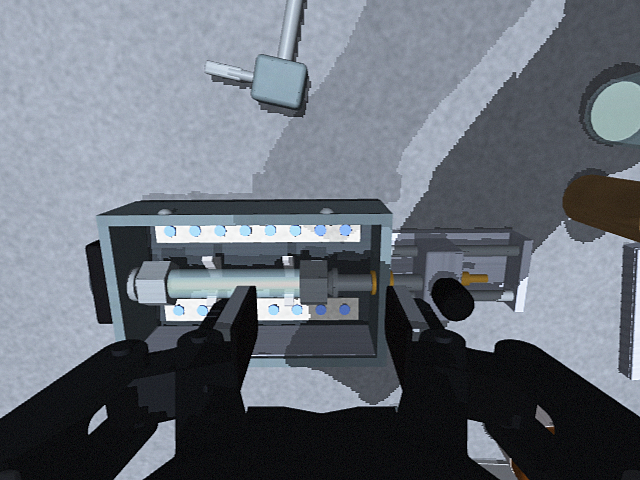

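The tube is now level at axis height 49.5 mm, clear of the saddles and centred (glass x ±11.8 mm). Nuts are at (153,283) and (315,282), and q≈0.038. Next, the lid.

Call:
drive_tool:
  translation:
    - [0.008,0.034,0]
    - [0.008,0.034,0]
    - [0.005,0.034,0]
    - [0.005,0.034,0]
    - [0.005,0.034,0]
    - [0.005,0.034,0]
    - [0.005,0.034,0]
    - [0.005,0.034,0]
  turn:
    - [0,0,-0.117]
    - [0,0,-0.117]
    - [0,0,-0.117]
    - [0,0,-0.117]
    - [0,0,-0.117]
    - [0,0,-0.117]
    - [0,0,-0.117]
    - [0,0,-0.117]
  fingers: 0.0854

```text
time: 16.95
position: [0.563, 0.0449, 0.2165]
tcp_rot: [0.429, 0.903, -0.0, -0.001]
contact_force: [0.6, 0.1, 0.2]
finger_gap: 0.0852
grasp_force: 0.0
```

Call:
drive_tool:
  translation:
    - [0.005,0.034,0]
    - [0.005,0.034,0]
    - [0.005,0.034,0]
    - [0.004,0.034,0]
    - [0,0,0]
    - [0,0,0]
    - [0,0,0]
  turn:
    - [0,0,-0.117]
    - [0,0,-0.117]
    - [0,0,-0.117]
    - [0,0,-0.115]
    - [0,0,0]
    - [0,0,0]
    - [0,0,0]

```text
time: 17.65
position: [0.5818, 0.178, 0.2167]
tcp_rot: [0.624, 0.781, -0.001, -0.0]
contact_force: [0.2, -0.2, -0.1]
finger_gap: 0.0857
grasp_force: 0.0
```

```bash
cat > lid.py <<'E'
from h import *
st=robot.observe();c=optics.capture("wrist");P=cloud(c,st);z=P[...,2];M=R.from_quat(st["tcp_rot"]).as_matrix();print(st["position"],np.degrees(np.arctan2(M[1,1],M[0,1])))
near=np.hypot(P[...,0]-.58,P[...,1]-.18)<.15
for a,b in((.053,.062),(.014,.022)):
    m=near&(z>a)&(z<b);n,l,s,ce=cv2.connectedComponentsWithStats(m.astype(np.uint8))
    for i in range(1,n):
        if s[i,4]>200: q=P[l==i];print(a,s[i],q.mean(0).round(4),cv2.minAreaRect(q[:,:2].astype(np.float32)))
E
python3 lid.py
```

```text
[0.58178668 0.17796792 0.2166607 ] 12.72766730835028
0.053 [ 311  160   19  113 2016] [0.5802 0.1823 0.0575] ((0.5808544158935547, 0.1801602691411972), (0.013795292004942894, 0.08890475332736969), 12.273408889770508)
0.014 [  236    69   171   259 38532] [0.5785 0.1904 0.0179] ((0.5806764364242554, 0.17993992567062378), (0.13749483227729797, 0.22745275497436523), 11.96867561340332)
```

Call:
drive_tool:
  translation:
    - [-0.001,0.002,-0.04]
    - [0,0,-0.04]
    - [0,0,-0.04]
    - [0,0,-0.035]
    - [0,0,-0.02]
    - [0,0,0]
    - [0,0,0]
  turn:
    - [0,0,-0.01]
    - [0,0,0]
    - [0,0,0]
    - [0,0,0]
    - [0,0,0]
    - [0,0,0]
    - [0,0,0]

```text
time: 18.4
position: [0.5815, 0.1789, 0.0426]
tcp_rot: [0.629, 0.777, -0.0, -0.0]
contact_force: [0.3, 0.7, 0.3]
finger_gap: 0.0853
grasp_force: 0.0
```

Call:
drive_tool:
  translation:
    - [0,0,0]
    - [0,0,0]
    - [0,0,0]
    - [0,0,0]
    - [0,0,0]
    - [0,0,0]
    - [0,0,0]
  turn:
    - [0,0,0]
    - [0,0,0]
    - [0,0,0]
    - [0,0,0]
    - [0,0,0]
    - [0,0,0]
    - [0,0,0]
  fingers: 0.005

```text
time: 19.1
position: [0.5816, 0.1799, 0.0428]
tcp_rot: [0.629, 0.778, 0.0, 0.0]
contact_force: [-1.7, -0.6, 5.8]
finger_gap: 0.0126
grasp_force: 59.9
```

Call:
drive_tool:
  translation:
    - [0,0,0.02]
    - [0,0,0.035]
    - [0,0,0.035]
    - [0,0,0.035]
    - [0,0,0.04]
    - [0,0,0]
    - [0,0,0]
  turn:
    - [0,0,0]
    - [0,0,0]
    - [0,0,0]
    - [0,0,0]
    - [0,0,-0.041]
    - [0,0,-0.061]
    - [0,0,-0.061]

```text
time: 19.8
position: [0.5818, 0.1799, 0.2079]
tcp_rot: [0.691, 0.723, 0.001, 0.0]
contact_force: [0.4, -0.7, -4.7]
finger_gap: 0.013
grasp_force: 59.1
```

Call:
drive_tool:
  translation:
    - [-0.0008,-0.02,0]
    - [-0.0005,-0.035,0]
    - [-0.0005,-0.035,0]
    - [-0.0005,-0.035,0]
    - [-0.0005,-0.035,0]
    - [-0.0005,-0.035,0]
    - [-0.0005,-0.035,0]
    - [-0.0005,-0.035,0]
  turn:
    - [0,0,0]
    - [0,0,0]
    - [0,0,0]
    - [0,0,0]
    - [0,0,0]
    - [0,0,0]
    - [0,0,0]
    - [0,0,0]

```text
time: 20.6
position: [0.5761, -0.0864, 0.2057]
tcp_rot: [0.69, 0.724, -0.001, -0.001]
contact_force: [0.2, 0.3, -3.5]
finger_gap: 0.013
grasp_force: 59.2
```

Call:
drive_tool:
  translation:
    - [-0.0008,-0.035,0]
    - [-0.0008,-0.035,0]
    - [-0.0008,-0.035,0]
    - [-0.0008,-0.035,0]
    - [-0.0005,-0.035,0]
    - [-0.0005,-0.0226,0]
    - [0,0,0]
    - [0,0,0]
  turn:
    - [0,0,0]
    - [0,0,0]
    - [0,0,0]
    - [0,0,0]
    - [0,0,0]
    - [0,0,0]
    - [0,0,0]
    - [0,0,0]

```text
time: 21.4
position: [0.5721, -0.2828, 0.2055]
tcp_rot: [0.691, 0.723, -0.0, -0.002]
contact_force: [-0.5, 0.5, -4.3]
finger_gap: 0.0126
grasp_force: 59.2
```

Run:
```python
from h import *
st=robot.observe();c=optics.capture("wrist");P=cloud(c,st);z=P[...,2];M=R.from_quat(st["tcp_rot"]).as_matrix();print(st["position"],np.degrees(np.arctan2(M[1,1],M[0,1])),M[:,2].round(4))
cv2.imwrite("pics/w7.png",c["pixels"][:,:,::-1])
t=st["position"]
m=(z>t[2]-.034)&(z<t[2]-.015)&(np.hypot(P[...,0]-t[0],P[...,1]-t[1])<.15)
n,l,s,ce=cv2.connectedComponentsWithStats(m.astype(np.uint8))
for i in range(1,n):
    if s[i,4]>2000:
        q=P[l==i];print(s[i],q.mean(0).round(4),cv2.minAreaRect(q[:,:2].astype(np.float32)))
        A=np.c_[q[:,:2]-t[:2],np.ones(len(q))];print("plane",np.linalg.lstsq(A,q[:,2],rcond=None)[0])
for n in("scene","side"): cc=optics.capture(n);cv2.imwrite(f"pics/{n}1.png",cc["pixels"][:,:,::-1])
```

```text
[ 0.57205598 -0.2828468   0.20547262] 2.648834047114385 [-0.0023  0.0021 -1.    ]
[   135      0    372    346 103161] [ 0.5699 -0.2261  0.1808] ((0.5705593228340149, -0.240386962890625), (0.1377844661474228, 0.14168837666511536), 2.6009585857391357)
plane [-0.00252288  0.00297633  0.18058225]
```

Call:
drive_tool:
  translation:
    - [0.0005,0,-0.03]
    - [0,0,-0.03]
    - [0,0,-0.02]
    - [0,0,0]
    - [0,0,0]
  turn:
    - [0,0,0.002]
    - [0,0,0]
    - [0,0,0]
    - [0,0,0]
    - [0,0,0]

```text
time: 22.05
position: [0.5735, -0.2818, 0.1275]
tcp_rot: [0.689, 0.725, 0.0, -0.0]
contact_force: [0.8, 0.2, -4.3]
finger_gap: 0.0129
grasp_force: 59.1
```

Run:
```python
from h import *
st=robot.observe();print(st["position"],st["contact_force"])
a=[]
for n,(x0,y0,x1,y1) in(("scene",(90,100,290,250)),("side",(190,120,320,250))):
    im=optics.capture(n)["pixels"][y0:y1,x0:x1,::-1]; a.append(cv2.resize(im,(400,300),interpolation=cv2.INTER_CUBIC))
cv2.imwrite("pics/c1.png",np.hstack(a))
```

```text
[ 0.57345232 -0.28184701  0.12748545] [ 0.84007581  0.19112142 -4.26726085]
```

View pics/c1.png

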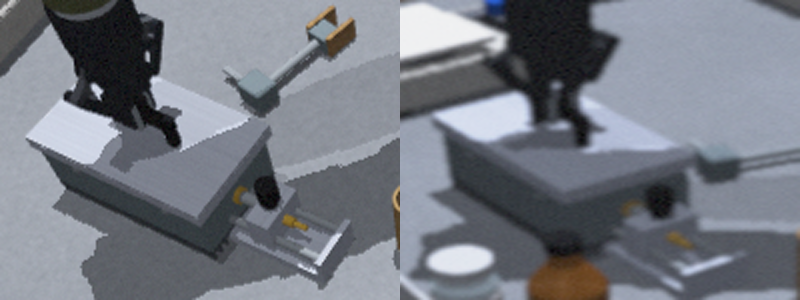

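The crop shows the lid hovering squarely over the chamber, with the skirt overhanging evenly. I'll lower gently.

Call:
drive_tool:
  translation:
    - [0,-0.0005,-0.004]
    - [0,0,-0.004]
    - [0,0,-0.004]
    - [0,0,-0.002]
    - [0,0,0]
  turn:
    - [0,0,0]
    - [0,0,0]
    - [0,0,0]
    - [0,0,0]
    - [0,0,0]

```text
time: 22.65
position: [0.5732, -0.2833, 0.113]
tcp_rot: [0.689, 0.724, -0.0, -0.0]
contact_force: [-1.4, -0.9, -2.5]
finger_gap: 0.0127
grasp_force: 59.3
```

Call:
drive_tool:
  translation:
    - [0,0,-0.002]
    - [0,0,-0.002]
    - [0,0,-0.001]
    - [0,0,0]
  turn:
    - [0,0,0]
    - [0,0,0]
    - [0,0,0]
    - [0,0,0]

```text
time: 23.05
position: [0.5734, -0.2837, 0.1081]
tcp_rot: [0.689, 0.724, -0.0, 0.0]
contact_force: [-0.5, -0.8, -0.8]
finger_gap: 0.0126
grasp_force: 59.8
```

Call:
drive_tool:
  translation:
    - [0,0,-0.002]
    - [0,0,-0.002]
    - [0,0,-0.002]
    - [0,0,0]
  turn:
    - [0,0,0]
    - [0,0,0]
    - [0,0,0]
    - [0,0,0]

```text
time: 23.45
position: [0.5735, -0.2835, 0.1038]
tcp_rot: [0.689, 0.724, -0.0, 0.001]
contact_force: [-3.6, 1.9, 9.6]
finger_gap: 0.0124
grasp_force: 61.1
```

Call:
drive_tool:
  translation:
    - [0,0,-0.002]
    - [0,0,0]
    - [0,0,0]
  turn:
    - [0,0,0]
    - [0,0,0]
    - [0,0,0]

```text
time: 23.75
position: [0.5735, -0.2835, 0.1038]
tcp_rot: [0.689, 0.724, 0.0, 0.001]
contact_force: [-7.1, 2.7, 20.4]
finger_gap: 0.0127
grasp_force: 62.6
```

The lid is on a hard stop at the expected seated height. I'll release it, rise and check.

Call:
drive_tool:
  translation:
    - [0,0,0.002]
    - [0,0,0]
    - [0,0,0]
    - [0,0,0]
    - [0,0,0.02]
    - [0,0,0.04]
    - [0,0,0.04]
    - [0,0,0.03]
  turn:
    - [0,0,0]
    - [0,0,0]
    - [0,0,0]
    - [0,0,0]
    - [0,0,0]
    - [0,0,0]
    - [0,0,0]
    - [0,0,0]
  fingers: 0.06

```text
time: 24.55
position: [0.5738, -0.2835, 0.2342]
tcp_rot: [0.689, 0.724, 0.0, 0.001]
contact_force: [0.4, -0.5, 0.1]
finger_gap: 0.0597
grasp_force: 0.0
```

Call:
drive_tool:
  translation:
    - [0,0,0.02]
    - [0,0,0]
    - [0,0,0]
  turn:
    - [0,0,0]
    - [0,0,0]
    - [0,0,0]

```text
time: 24.85
position: [0.5735, -0.2834, 0.2516]
tcp_rot: [0.689, 0.724, 0.0, 0.0]
contact_force: [0.6, 0.6, -0.5]
finger_gap: 0.0602
grasp_force: 0.0
```

Run:
```python
from h import *
def pl(P,n):
    z=P[...,2];x,y=P[...,0]-.573,P[...,1]+.283
    m=(abs(x)<.06)&(abs(y)<.1)&(z>.068)&(z<.1);q=P[m]
    A=np.c_[x[m],y[m],np.ones(m.sum())];s=np.linalg.lstsq(A,q[:,2],rcond=None)[0]
    r=q[:,2]-A@s;g=abs(r)<.003;s=np.linalg.lstsq(A[g],q[g][:,2],rcond=None)[0];print(n,"plane",s.round(4),m.sum())
st=robot.observe();c=optics.capture("wrist");pl(cloud(c,st),"wrist");print(st["position"])
a=[]
for n,(x0,y0,x1,y1) in(("scene",(90,90,350,285)),("side",(140,160,380,340))):
    c=optics.capture(n);pl(cloud(c),n);a.append(cv2.resize(c["pixels"][y0:y1,x0:x1,::-1],(400,300),interpolation=cv2.INTER_CUBIC))
    P=cloud(c);z=P[...,2];m=(z>.085)&(z<.1)&(np.hypot(P[...,0]-.5665,P[...,1]+.132)<.03);print("knob",cv2.minAreaRect(P[m][:,:2].astype(np.float32)))
cv2.imwrite("pics/c2.png",np.hstack(a))
```

```text
wrist plane [-0.      0.0008  0.0789] 33946
[ 0.57348035 -0.28337574  0.25160423]
scene plane [ 0.0016 -0.0002  0.0783] 3520
knob ((0.5669606328010559, -0.128803551197052), (0.021960057318210602, 0.02356577105820179), 64.52710723876953)
side plane [0.0009 0.0001 0.0783] 1378
knob ((0.5661871433258057, -0.12675374746322632), (0.027131251990795135, 0.023395376279950142), 56.21106719970703)
```

View pics/c2.png

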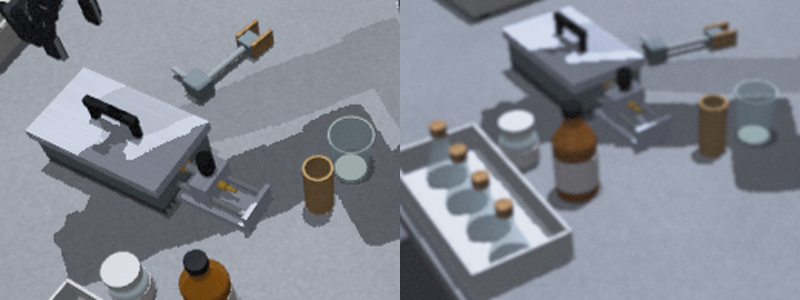

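The lid is level with its top at 79 mm, as expected when seated, and the bystanders are undisturbed. The knob shift gives q≈0.038. I'll hand it in.

```bash
python3 -c "
from workcell import robot
print(robot.finish_job())"
```

```text
the job is handed in; nothing more can be done
None
```

The job is handed in: the tube is held level on the centre line clear of the saddles (tailstock about 0.038 m), the cover is seated level on the rim (top at 79 mm), and the bench items looked undisturbed, after about 25 s of robot time.

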